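# Pin the hold-down bar of a drilling jig

### The job

Lock the bridge blank in the drilling jig: swing the jig's steel hold-down bar across the blank into the fork of the bracket until the hole in its end lines up with the hole in the bracket, then take the slim pin from the wooden rack and push it down through bracket and bar until its head sits on the bracket. Leave the thick pin in the rack and the blank in its bed.

Things in the scene. Friction and masses are not known exactly. Their poses are not given: they have to be found in the camera images.
- jig: Fixed drilling jig: plywood base 170 x 290 x 18 mm. Origin at the centre of its underside, on the worktop; z up, y along its long side. In its frame (mm): the bar's upright pivot axis is at (0, 105); a steel fork bracket, 28 mm wide in x, stands at y -127 to -77, top at z 60, hole at (0, -95); its slot, z 38 to 52, is open to +x and -x.
- bracket_hole (a point): Mouth of the bracket's vertical 12 mm hole, on its axis at the bracket's top face (60 mm above the worktop). The hole runs straight down through the 8 mm upper ear, the 14 mm slot and the 20 mm lower block. Axes as the jig's.
- bar (a joint): Angle of the steel hold-down bar about its pivot, rad: 0 = hole exactly in line with the bracket's (bar along the jig's -y from the pivot, edges flush with the bracket's sides), positive = swung open towards the jig's +x. Stops at -0.15 (past the holes) and 1.25; light friction (0.12 N m), stays where it is left. Bar 28 mm wide, from 40 to 50 mm above the worktop, 3 mm above the blank.
- bar_knob (a point): Half-way up the black upright knob on the bar (cylinder 22 mm in diameter, 38 mm tall, from 52 to 90 mm above the worktop; this point at 71 mm), 120 mm from the pivot axis.
- bar_hole (a point): 12 mm hole near the free end of the bar, at the bar's top face (50 mm above the worktop), 200 mm from the pivot axis.
- slim_pin_head (a point): Half-way up the steel head of the slim pin: head 18 mm in diameter, 40 mm tall; under it a collar 25 mm in diameter, 4 mm thick; then a shank 10 mm in diameter, 40 mm long, its last 10 mm tapering to a 4 mm nose. z points up the pin; this point is 24 mm above the collar's underside, 64 mm above the nose. Stands upright and loose in the rack; 70 g.
- thick_pin_head (a point): The same point of the thick pin, which is alike but has a head 28 mm and a shank 14 mm in diameter, too thick for the bracket. It stands in the other hole of the rack; which pin is in which hole varies.
- rack: Fixed wooden block 140 x 60 x 48 mm with two vertical through holes 15.5 mm wide, 36 mm either side of its centre along its x; the collars of the pins rest on its top. Origin at the centre of its underside.
- blank_mid (a point): Middle of the black bridge blank (30 x 160 x 10 mm), lying loose along the jig's x in a shallow bed at the jig's y = 15 mm, its top 37 mm above the worktop.
There are look-alikes about, which are no part of the job. What is shaped like the part that bears slim_pin_head but black, green or orange is not meant.

How it is judged (in metres and radians):
On the way:
1. the bar is swung so that its hole is lined up with the bracket's to within 6 mm (horizontal distance between bar_hole and bracket_hole below 0.006 m), for 0.2 s.
At the end, for the whole second after the job is handed in: The slim pin stands upright (within 0.1 rad) through bracket and bar with its collar down on the bracket to within 4 mm, its head within 5 mm of the hole's axis, and the bar's hole within 4 mm of the bracket's; all of it stays so when released (horizontal distance between bar_hole and bracket_hole below 0.004 m and horizontal distance between slim_pin_head and bracket_hole below 0.005 m and z of slim_pin_head in the frame of bracket_hole between 0.018 and 0.028 m and angle between slim_pin_head's own z axis and vertical below 0.1 rad); the robot touches nothing.
It fails at once if the thick pin is taken out of the rack (its head moves more than 25 mm) (distance of thick_pin_head from where it was at the start of the episode above 0.025 m).
It fails at once if the blank is knocked out of its bed (moves more than 10 mm) (distance of blank_mid from where it was at the start of the episode above 0.01 m).
It also fails if it takes over 59 s, if anything falls off the work surface, if the arm or the gripper's body presses on something with over 40 N, if the wrist force passes 120 N, or if a joint passes its speed limit or range.

### The arm

A 6-joint arm with a two-finger parallel gripper is mounted at the origin on a cart in front of the work surface, level with it; the furniture and walls round the work are solid. World frame = base frame: x ahead of the robot, y to its left, z up, the work surface at z = 0. Lengths are in mm, angles in rad, forces in N, time in s.
With the tool pointing down it reaches from about 275 to 1000 mm from the base axis. Payload 8.4 kg.
Tool frame: the origin (TCP) lies between the finger pads; the fingertips stand 22 mm ahead of it and the grasp point (between the pads) lies 3 mm ahead of it; z points along the fingers, y is the line along which they close (so a half turn about z gives the same grasp; the last joint's range is limited). The gripper opens to 85 mm and grips with 20 to 120 N. Pads are 22 mm wide; open, the fingers measure 114 mm over their backs; the gripper's body (76 mm by 85 mm) begins 54 mm behind the grasp point. The pads swing forward as they close: fully open they stand 13 mm farther back than shut.
Start: joints at [1.276, 0.353, 1.633, -0, 1.155, -0.002], TCP at [180.395, 598.403, 253.281] pointing down, gripper open.
Joint ranges: [-2.63, 2.63], [-0.92, 2.1], [0.06, 2.66], [-1.3, 4.44], [0, 2.69], [-3.02, 3.02]. Speed limits (rad/s): [2.22, 2.22, 2.79, 3.14, 3.14, 3.14].

### API

Orientations are given as [roll, pitch, yaw] about the fixed x, y, z axes, in that order (R = Rz(yaw) Ry(pitch) Rx(roll)).
In Python, from rig import r, grab_frame gives the robot as it stands.
- The arm moves only by the shell command python3 -m inch 'ROWS' [FORCE]. ROWS is JSON, a list of rows, each a list of 7 numbers: the turn, a rotation vector about the tool's x, y, z as a fraction of full scale, then the shift along the tool's x, y, z as a fraction of full scale, then the closure, from 0 (fully open) to 1 (shut). In form: [[rx, ry, rz, dx, dy, dz, fingers], ...]. A call has 1 to 8 rows; each row shifts and turns the commanded pose from where the row before left it, along the tool's axes as they then stand; what a row does not reach is not made up. Full scale, the value 1, is 2.5 cm for a shift and pi rad for a turn. A row lasts 1/12 s, in which the tool goes at most 41.7 mm and 7.16 degrees, less where a joint would pass 70% of its speed; a pose out of reach is approached as far as the arm can. A call with a number of a shift or a turn outside -1 to 1 is refused whole. A call with a gripper value outside its range is refused whole. The fingers move at their own pace and stop on an object; FORCE is the grip in N (left out, the last holds). Time passes only in rows, so rows that do not move let the fingers close. It gives the time, the measured TCP pose, the force, the opening and the grip force at its end, in the units of the state.
- r.sense(): the state, without advancing time (a new reading comes with each control period).
- grab_frame(name): name is "scene" or "top"; returns a dict with "pixels" (400x640x3 uint8, red, green, blue), "z_map" (400x640 float32, mm along the optical axis (not along the pixel's ray), 0 where there is no reading), "vertical_fov" (degrees; the focal length in pixels is half the picture's height over the tangent of half this angle, whatever the lens; pixels are square), "cx", "cy" (the principal point, pixels), "cam_to_world" (4x4, takes a point from camera to world coordinates). Camera axes: x right, y down, z forward; pixel columns grow to the right and rows downward; lengths in mm; the calibration is good to about 2 mm. A picture is of the moment at which its call begins.
- r.sign_off(): hands the job in; it is judged then, once.
The state is a dict: "clock": time; "qpos": joint angles; "qvel": joint speeds; "joint_efforts": joint torques, N m; "eef_pos": TCP position; "tcp_rot": TCP orientation; "contact_force": force on the tool from outside, world axes, zero at the start; "wrist_torque": the same for the moment, N m; "opening": opening from 0.0 (shut) to 1.0 (fully open); "grasp_force": force on a finger pad.
Only numpy, scipy, OpenCV 4.12 (cv2) and the standard library are available. Lean on these libraries where they do the work, as an engineer would, in place of code of your own. Each camera call takes 0.05 s, during which the arm holds its last target. There are 200 camera calls.

## Working session

There is one attempt and no reset: what is moved stays moved. The work goes in short steps, Python scripts to look and compute and a shell command to move; the robot and the scene stay as the last step left them, time stands still between calls to the robot, and variables do not carry over. Pictures are saved under pics/ and viewed, at most 10 in all, crops included, and the job is handed in when it is done.

```bash
mkdir -p pics; ls; python3 - <<'E'
from rig import r, grab_frame
import cv2,numpy as np
for n in("scene","top"):
    f=grab_frame(n); cv2.imwrite(f"pics/{n}0.png",f["pixels"][:,:,::-1]); np.savez(f"{n}0.npz",**f)
    print(n,f["vertical_fov"],f["cx"],f["cy"],np.round(f["cam_to_world"],3).tolist())
print(r.sense())
E
```

```text
pics
scene 56.038926615016685 325.8302946712802 199.82483581802956 [[0.741, -0.462, 0.488, 86.037], [-0.672, -0.496, 0.551, -568.278], [-0.012, -0.736, -0.677, 676.171], [0.0, 0.0, 0.0, 1.0]]
top 55.626807453780266 316.61505603071 200.33633417262539 [[0.008, -0.991, 0.133, 381.44], [-1.0, -0.007, 0.01, -109.37], [-0.009, -0.133, -0.991, 1163.158], [0.0, 0.0, 0.0, 1.0]]
{'clock': 0.1, 'qpos': array([ 1.27562905e+00,  3.53590803e-01,  1.63406663e+00,  7.61449091e-06,
        1.15518768e+00, -2.44423342e-03]), 'qvel': array([ 0.00209742, -0.00318907, -0.00232638, -0.00234668,  0.00181391,
        0.00032522]), 'joint_efforts': array([ 1.60869445e-04, -6.06356406e+01, -3.42818820e+01, -1.98694028e-05,
        4.10808512e-03,  1.82609017e-05]), 'eef_pos': array([180.2581321 , 598.02301309, 252.62635487]), 'tcp_rot': array([-3.14034022e+00, -1.00236953e-05,  2.84886653e+00]), 'contact_force': array([-0.41282221, -0.0039782 , -0.15585177]), 'wrist_torque': array([-0.00316264,  0.04137809, -0.02077882]), 'grasp_force': 0.0, 'opening': 1.0015389683623324}
```

View pics/scene0.png

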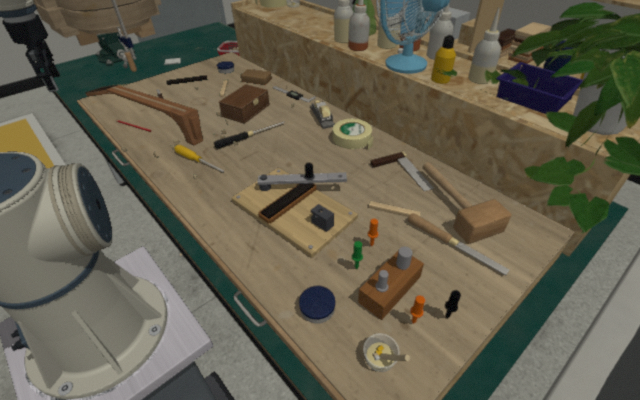

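View pics/top0.png

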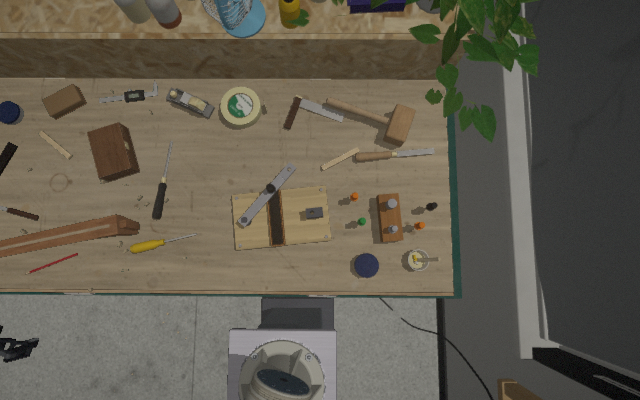

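```bash
python3 - <<'E'
import cv2,numpy as np
d=np.load("top0.npz");im=d["pixels"][:,:,::-1]
cv2.imwrite("pics/crop1.png",cv2.resize(im[150:270,225:425],None,fx=4,fy=4,interpolation=cv2.INTER_CUBIC))
E
```

```text
(no output)
```

View pics/crop1.png

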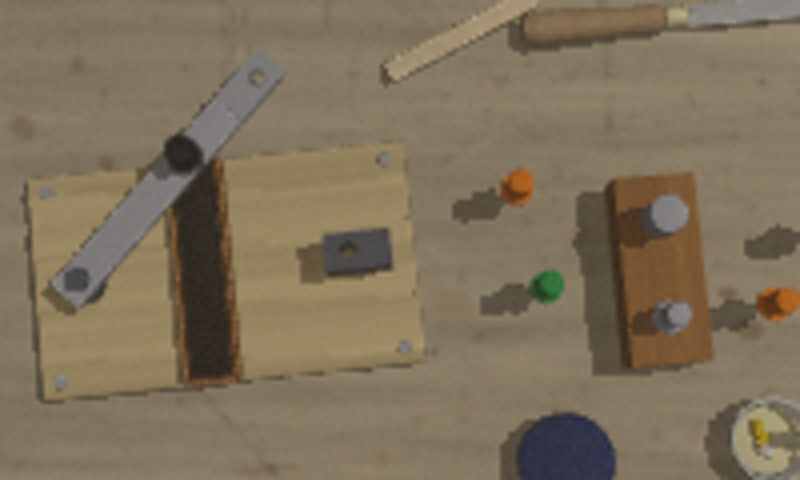

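```bash
cat > h.py <<'E'
import numpy as np
def ray(d,u,v,z):
    f=200/np.tan(np.radians(float(d["vertical_fov"])/2)); M=d["cam_to_world"]
    p=M[:3,:3]@np.array([(u-d["cx"])/f,(v-d["cy"])/f,1]); return M[:3,3]+p*(z-M[2,3])/p[2]
def cloud(d):
    f=200/np.tan(np.radians(float(d["vertical_fov"])/2)); M=d["cam_to_world"]; Z=d["z_map"]
    v,u=np.mgrid[:Z.shape[0],:Z.shape[1]]
    P=np.stack([(u-d["cx"])/f*Z,(v-d["cy"])/f*Z,Z],-1)
    return P@M[:3,:3].T+M[:3,3]
E
python3 - <<'E'
import numpy as np
from h import *
d=np.load("top0.npz");C=cloud(d);s=np.load("scene0.npz");S=cloud(s)
R=lambda cx,cy,z:ray(d,225+(cx+.5)/4-.5,150+(cy+.5)/4-.5,z)
for n,a in dict(pivot=(76,280,52),barhole=(257,76,50),knob=(183,150,90),bh=(348,250,60),slim=(679,312,92),thick=(669,213,92),c1=(27,182,18),c2=(402,143,18),c3=(425,360,18),c4=(42,400,18),r1=(610,180,48),r2=(693,173,48),r3=(712,360,48),r4=(631,367,48)).items():print(n,R(*a)[:2].round(1))
ps=R(679,312,92);pt=R(669,213,92);pk=R(183,150,90);pb=R(348,250,60)
for nm,Q in(("top",C),("scene",S)):
  for n,p,z0,z1,rad in(("slim",ps,84,100,25),("thick",pt,84,100,25),("knob",pk,80,98,25),("brk",pb,56,64,35)):
    m=(np.hypot(Q[...,0]-p[0],Q[...,1]-p[1])<rad)&(Q[...,2]>z0)&(Q[...,2]<z1); q=Q[m]
    if len(q): print(nm,n,len(q),q.mean(0).round(1),q.min(0).round(1),q.max(0).round(1))
E
```

```text
pivot [471.4 115.7]
barhole [625.8 -14.6]
knob [562.5  34.2]
bh [494.3 -84.4]
slim [ 448.8 -318.8]
thick [ 519.1 -313. ]
c1 [549.  162.6]
c2 [ 581.2 -123.9]
c3 [ 416.  -142.1]
c4 [383.8 145. ]
r1 [ 549.2 -278.1]
r2 [ 554.8 -339.7]
r3 [ 416.8 -350.8]
r4 [ 411.2 -291.7]
top slim 34 [ 446.8 -318.3   91.3] [ 439.5 -326.7   85.5] [ 453.5 -309.9   95.6]
top thick 78 [ 518.6 -312.2   91.5] [ 505.1 -325.2   85.5] [ 530.7 -299.2   95.3]
top knob 48 [562.4  36.8  89.7] [552.6  27.   80.8] [572.3  47.5  94.3]
top brk 140 [494.4 -91.3  60. ] [ 479.7 -114.8   56.1] [509.7 -64.9  63.9]
scene slim 79 [ 446.6 -320.1   91.4] [ 439.2 -327.7   84.3] [ 456.1 -310.1   95.2]
scene thick 154 [ 517.8 -314.    91.7] [ 505.8 -326.4   84.4] [ 533.9 -298.9   95.5]
scene knob 63 [562.8  35.8  88.3] [554.   27.1  80.3] [575.4  47.2  92.2]
scene brk 204 [494.8 -92.   60.5] [ 478.7 -116.    56.1] [512.  -65.   63.6]
```

Candidates for the slim pin (top view px): grey slim (394,228), grey thick (392,203), orange (354,196) and (419,225), green (362,221) and black (432,207). By description it is the slender grey head at (394,228), the rack hole nearest the robot; the close crop confirms this. The jig's sizes check out (201 mm pivot to hole, jig yaw 0.113).

Next I turn the tool and move to the knob.

```bash
python3 -m inch '[[0,0,0.034,0,0,0,0],[0,0,0.034,0,0,0,0],[0,0,0.034,0,0,0,0],[0,0,0.033,0,0,0,0],[0,0,0,-0.5,-0.13,0,0],[0,0,0,-0.94,-0.247,0,0],[0,0,0,-0.94,-0.247,0,0],[0,0,0,-0.94,-0.247,0,0]]'
python3 -m inch '[[0,0,0,-0.94,-0.247,0,0],[0,0,0,-0.94,-0.247,0,0],[0,0,0,-0.94,-0.247,0,0],[0,0,0,-0.94,-0.247,0,0],[0,0,0,-0.94,-0.247,0,0],[0,0,0,-0.94,-0.247,0,0],[0,0,0,-0.94,-0.247,0,0],[0,0,0,-0.94,-0.247,0,0]]'
python3 -m inch '[[0,0,0,-0.94,-0.247,0,0],[0,0,0,-0.94,-0.247,0,0],[0,0,0,-0.94,-0.247,0,0],[0,0,0,-0.94,-0.247,0,0],[0,0,0,-0.94,-0.247,0,0],[0,0,0,-0.94,-0.247,0,0],[0,0,0,-0.94,-0.247,0,0],[0,0,0,-0.94,-0.247,0,0]]'
python3 -m inch '[[0,0,0,-0.94,-0.247,0,0],[0,0,0,-0.94,-0.247,0,0],[0,0,0,-0.94,-0.247,0,0],[0,0,0,-0.94,-0.247,0,0],[0,0,0,-0.94,-0.247,0,0],[0,0,0,0,0,0,0],[0,0,0,0,0,0,0]]'
cat >> h.py <<'E'
def plan(x,y,z,yaw=None):
    from rig import r
    s=r.sense();p=s["eef_pos"];w=s["tcp_rot"][2]
    d=np.array([x,y,z])-p
    c,sn=np.cos(w),np.sin(w)
    print("at",p.round(1),s["tcp_rot"].round(3),"open",round(s["opening"],3),"F",s["contact_force"].round(1),"t",round(s["clock"],2))
    print("shift units",np.round([(d[0]*c+d[1]*sn)/25,(d[0]*sn-d[1]*c)/25,-d[2]/25],3), "rz",None if yaw is None else round(-(yaw-w)/np.pi,4))
E
python3 -c "
from h import plan
plan(562.5,35.5,81,2.425)"
```

```text
clock: 0.77
eef_pos: [229.2, 525.8, 252.8]
tcp_rot: [-3.141, 0.001, 2.429]
contact_force: [1.4, -0.3, 0.3]
opening: 0.999
grasp_force: 0.0
clock: 1.43
eef_pos: [338.3, 364.7, 253.1]
tcp_rot: [-3.141, 0.0, 2.428]
contact_force: [-0.2, 0.2, -0.7]
opening: 0.996
grasp_force: 0.0
clock: 2.1
eef_pos: [447.2, 204.0, 253.1]
tcp_rot: [-3.141, -0.0, 2.428]
contact_force: [0.3, 0.3, -0.2]
opening: 0.993
grasp_force: 0.0
clock: 2.68
eef_pos: [515.3, 104.1, 253.0]
tcp_rot: [-3.141, -0.0, 2.425]
contact_force: [-0.7, 0.2, -0.0]
opening: 1.002
grasp_force: 0.0
at [515.3 104.1 253. ] [-3.141 -0.     2.425] open 1.002 F [-0.7  0.2 -0. ] t 2.68
shift units [-3.225 -0.829  6.879] rz -0.0
```

```bash
python3 -m inch '[[0,0,0,-0.8,-0.21,0,0],[0,0,0,-0.8,-0.21,0,0],[0,0,0,-0.8,-0.21,0.5,0],[0,0,0,-0.8,-0.21,0.9,0],[0,0,0,0,0,0.9,0],[0,0,0,0,0,0.9,0],[0,0,0,0,0,0.8,0],[0,0,0,0,0,0,0]]'
python3 - <<'E'
from h import *
from rig import grab_frame
import cv2
plan(562.5,35.5,81,2.425)
f=grab_frame("scene");cv2.imwrite("pics/s1.png",cv2.resize(f["pixels"][100:260,200:420,::-1],None,fx=3,fy=3))
E
```

```text
clock: 3.35
eef_pos: [558.6, 37.4, 149.6]
tcp_rot: [-3.137, -0.005, 2.427]
contact_force: [-0.4, 0.3, 1.0]
opening: 0.999
grasp_force: 0.0
at [558.6  37.4 149.6] [-3.137 -0.005  2.427] open 0.999 F [-0.4  0.3  1. ] t 3.35
shift units [-0.168  0.043  2.743] rz 0.0006
```

View pics/s1.png

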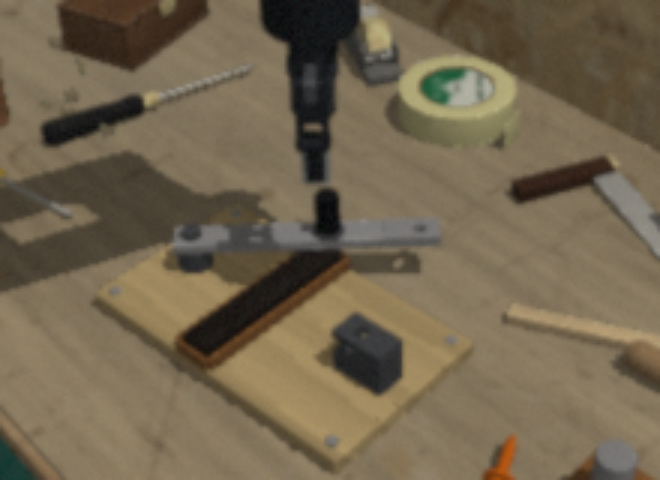

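The gripper stands above the knob (knob top at crop 327,195), with the fingers straddling it along the view. Now down and grip.

```bash
python3 -m inch '[[0,0,0,-0.16,0.04,0.6,0],[0,0,0,0,0,0.7,0],[0,0,0,0,0,0.7,0],[0,0,0,0,0,0.5,0],[0,0,0,0,0,0.2,0],[0,0,0,0,0,0,0]]' 30
python3 -m inch '[[0,0,0,0,0,0,1],[0,0,0,0,0,0,1],[0,0,0,0,0,0,1],[0,0,0,0,0,0,1],[0,0,0,0,0,0,1],[0,0,0,0,0,0,1],[0,0,0,0,0,0,1],[0,0,0,0,0,0,1]]' 30
python3 -c "
from h import plan
plan(562.5,35.5,81,2.425)"
```

```text
clock: 3.9
eef_pos: [565.3, 35.5, 85.6]
tcp_rot: [-3.141, -0.001, 2.425]
contact_force: [0.7, 0.9, 0.2]
opening: 1.001
grasp_force: 0.0
clock: 4.57
eef_pos: [566.0, 35.2, 86.4]
tcp_rot: [3.141, 0.001, 2.425]
contact_force: [-1.0, 0.1, 5.1]
opening: 0.243
grasp_force: 29.5
at [566.   35.2  86.4] [3.141e+00 1.000e-03 2.425e+00] open 0.243 F [-1.   0.1  5.1] t 4.57
shift units [ 0.114 -0.084  0.215] rz -0.0001
```

```bash
python3 -m inch '[[0,0,0.03,0.022,-0.466,0,1],[0,0,0.03,0.022,-0.466,0,1],[0,0,0.03,0.022,-0.466,0,1],[0,0,0.03,0.022,-0.466,0,1],[0,0,0.03,0.022,-0.466,0,1],[0,0,0.03,0.022,-0.466,0,1],[0,0,0.03,0.022,-0.466,0,1],[0,0,0,0,0,0,1]]'
python3 -c "
from h import plan
plan(485.2,-7.5,86,1.684)"
```

```text
clock: 5.23
eef_pos: [495.5, -5.6, 86.4]
tcp_rot: [3.141, 0.0, 1.759]
contact_force: [1.8, -1.5, 1.6]
opening: 0.243
grasp_force: 30.0
at [495.5  -5.6  86.4] [3.141 0.    1.759] open 0.243 F [ 1.8 -1.5  1.6] t 5.23
shift units [ 0.    -0.418  0.016] rz 0.0238
```

```bash
python3 -m inch '[[0,0,0.012,0.005,-0.2,0,1],[0,0,0.012,0.005,-0.2,0,1],[0,0,0,0,0,0,1],[0,0,0,0,0,0,1]]'
python3 - <<'E'
from h import *
from rig import grab_frame
import cv2
plan(485.2,-7.5,86,1.684)
f=grab_frame("scene");g=grab_frame("top");np.savez("top1.npz",**g);np.savez("scene1.npz",**f)
a=cv2.resize(f["pixels"][150:260,230:370,::-1],(560,440),interpolation=cv2.INTER_CUBIC)
b=cv2.resize(g["pixels"][180:255,225:340,::-1],(690,450),interpolation=cv2.INTER_CUBIC)
cv2.imwrite("pics/s2.png",a);cv2.imwrite("pics/t2.png",b)
E
```

```text
clock: 5.57
eef_pos: [487.2, -6.8, 86.3]
tcp_rot: [3.14, 0.001, 1.69]
contact_force: [1.1, -3.6, 5.4]
opening: 0.249
grasp_force: 30.9
at [487.2  -6.8  86.3] [3.14e+00 1.00e-03 1.69e+00] open 0.249 F [ 1.1 -3.6  5.4] t 5.57
shift units [-0.02  -0.081  0.013] rz 0.0019
```

View pics/s2.png

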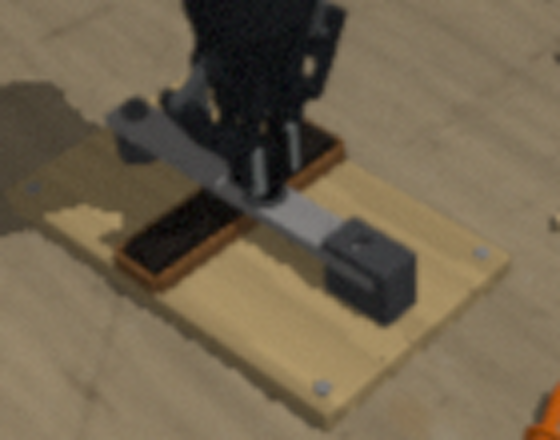

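View pics/t2.png

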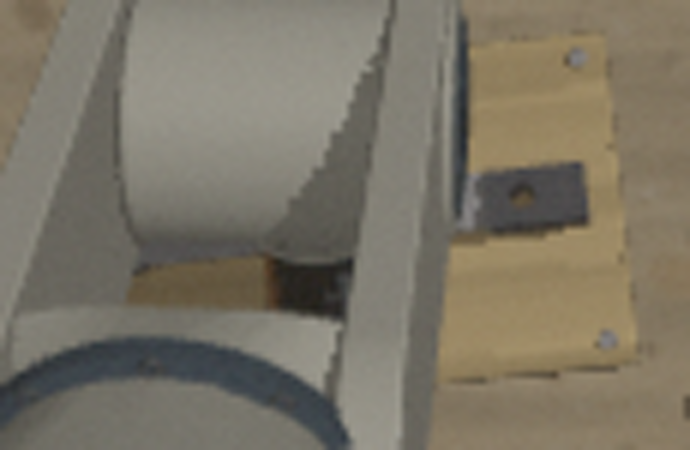

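```bash
cat >> h.py <<'E'
def jig(Q,yaw=0.113,c=(494.1-95*np.sin(.113),-84.3+95*np.cos(.113))):
    x=Q[...,0]-c[0];y=Q[...,1]-c[1]
    return np.stack([x*np.cos(yaw)+y*np.sin(yaw),-x*np.sin(yaw)+y*np.cos(yaw),Q[...,2]],-1)
def ext(d,nm):
    J=jig(cloud(d))
    for n,y0,y1,z0,z1 in(("brk",-120,-80,56,64),("barnear",-74,-50,44,56),("bar2",-50,-35,44,54),("bar3",40,95,44,54),("bar4",60,80,44,54)):
        m=(abs(J[...,0])<45)&(J[...,1]>y0)&(J[...,1]<y1)&(J[...,2]>z0)&(J[...,2]<z1);q=J[m]
        if len(q)>3:print(nm,n,len(q),"x",np.percentile(q[:,0],[3,50,97]).round(1),"mean",q.mean(0).round(1))
E
python3 - <<'E'
from h import *
ext(np.load("top1.npz"),"top");ext(np.load("scene1.npz"),"scene")
E
```

```text
top brk 108 x [-13.7  -0.5  13.2] mean [  -0.3 -100.8   60.1]
top barnear 30 x [-13.3  -1.7  12.9] mean [ -1.7 -68.9  50.2]
top bar3 62 x [-13.9  -9.6  -3. ] mean [-9.2 71.7 49.6]
top bar4 27 x [-13.8  -8.7  -4. ] mean [-9.  70.5 49.4]
scene brk 155 x [-13.1   0.1  14.2] mean [-1.000e-01 -1.002e+02  6.060e+01]
scene barnear 78 x [-11.7  -1.4  15.1] mean [ -0.6 -59.9  50.3]
scene bar2 56 x [-12.3  -1.   14.3] mean [ -0.1 -42.4  50.7]
scene bar3 146 x [-12.3  -2.4  12.2] mean [-2.4 68.5 50.5]
scene bar4 55 x [-12.6  -2.1   9.9] mean [-2.3 69.9 50.4]
```

```bash
python3 -m inch '[[0,0,0,0,0,0,0],[0,0,0,0,0,0,0],[0,0,0,0,0,0,0],[0,0,0,0,0,0,0],[0,0,0,0,0,-0.4,0],[0,0,0,0,0,-0.8,0],[0,0,0,0,0,-0.9,0],[0,0,0,0,0,-0.9,0]]'
python3 -m inch '[[0,0,0.037,0,0,-0.9,0],[0,0,0.037,0,0,-0.2,0],[0,0,0.037,0,0,0,0],[0,0,0.037,0,0,0,0],[0,0,0.037,0,0,0,0],[0,0,0.037,0,0,0,0],[0,0,0.037,0,0,0,0],[0,0,0.037,0,0,0,0]]'
python3 -m inch '[[0,0,0.037,0,0,0,0],[0,0,0.037,0,0,0,0],[0,0,0.037,0,0,0,0],[0,0,0.037,0,0,0,0],[0,0,0.037,0,0,0,0],[0,0,0.037,0,0,0,0],[0,0,0,0,0,0,0]]'
python3 -c "
from h import plan
plan(447.2,-318.8,110,0.083)"
```

```text
clock: 6.33
eef_pos: [485.8, -6.4, 161.9]
tcp_rot: [-3.14, -0.0, 1.69]
contact_force: [1.0, 0.3, 0.8]
opening: 1.002
grasp_force: 0.0
clock: 7.0
eef_pos: [486.2, -6.4, 189.0]
tcp_rot: [3.142, -0.0, 0.754]
contact_force: [-0.4, -0.1, -0.2]
opening: 1.002
grasp_force: 0.0
clock: 7.58
eef_pos: [486.2, -6.4, 188.9]
tcp_rot: [-3.142, -0.0, 0.057]
contact_force: [-0.1, 0.1, -0.3]
opening: 1.002
grasp_force: 0.0
at [486.2  -6.4 188.9] [-3.142 -0.     0.057] open 1.002 F [-0.1  0.1 -0.3] t 7.58
shift units [-2.271 12.387  3.155] rz -0.0082
```

```bash
python3 -m inch '[[0,0,0,-0.16,0.88,0,0],[0,0,0,-0.16,0.88,0,0],[0,0,0,-0.16,0.88,0,0],[0,0,0,-0.16,0.88,0,0],[0,0,0,-0.16,0.88,0,0],[0,0,0,-0.16,0.88,0,0],[0,0,0,-0.16,0.88,0,0],[0,0,0,-0.16,0.88,0,0]]'
python3 -m inch '[[0,0,0,-0.16,0.88,0,0],[0,0,0,-0.16,0.88,0,0],[0,0,0,-0.16,0.88,0,0],[0,0,0,-0.16,0.88,0,0],[0,0,0,-0.16,0.88,0,0],[0,0,-0.008,-0.16,0.88,0,0],[0,0,0,0,0,0,0],[0,0,0,0,0,0,0]]'
python3 - <<'E'
from h import *
from rig import grab_frame
import cv2
plan(447.2,-318.8,110,0.083)
f=grab_frame("scene");g=grab_frame("top");np.savez("top2.npz",**g);np.savez("scene2.npz",**f)
ext(g,"top");ext(f,"scene")
a=cv2.resize(f["pixels"][150:340,280:440,::-1],(480,570),interpolation=cv2.INTER_CUBIC)
b=cv2.resize(g["pixels"][190:240,230:330,::-1],(800,400),interpolation=cv2.INTER_CUBIC)
cv2.imwrite("pics/s3.png",a);cv2.imwrite("pics/t3.png",b)
E
```

```text
clock: 8.25
eef_pos: [465.0, -185.1, 188.8]
tcp_rot: [3.142, -0.0, 0.067]
contact_force: [-0.1, 1.2, -0.2]
opening: 0.997
grasp_force: 0.0
clock: 8.92
eef_pos: [449.3, -318.0, 188.5]
tcp_rot: [-3.141, -0.0, 0.089]
contact_force: [-0.5, 0.7, -0.6]
opening: 1.002
grasp_force: 0.0
at [ 449.3 -318.   188.5] [-3.141 -0.     0.089] open 1.002 F [-0.5  0.7 -0.6] t 8.92
shift units [-0.086  0.023  3.141] rz 0.0018
top brk 114 x [-13.8  -1.   12.9] mean [  -0.6 -100.8   60.2]
top barnear 77 x [-12.8   0.3  13.9] mean [  0.6 -61.9  49.7]
top bar2 48 x [-12.9   1.   13.3] mean [  0.4 -42.2  49.7]
top bar3 175 x [-13.2  -0.3  13.4] mean [-0.3 67.4 49.6]
top bar4 66 x [-13.5  -0.3  13.2] mean [-0.3 70.3 49.9]
scene brk 152 x [-12.8  -0.9  14.7] mean [-1.000e-01 -1.001e+02  6.060e+01]
scene barnear 74 x [-12.1  -1.4  15.4] mean [ -0.3 -60.3  50.5]
scene bar2 57 x [-11.8  -0.9  15.3] mean [  0.2 -42.6  50.1]
scene bar3 168 x [-12.1  -0.5  14.5] mean [-0.  67.  50.5]
scene bar4 60 x [-12.4  -0.8  14.5] mean [-0.1 70.  50.6]
```

View pics/s3.png

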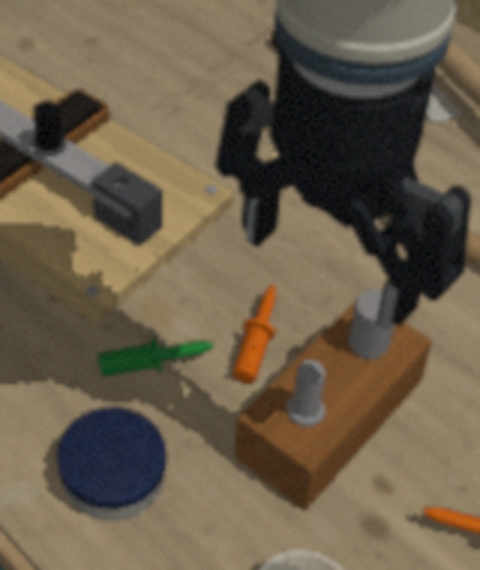

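View pics/t3.png

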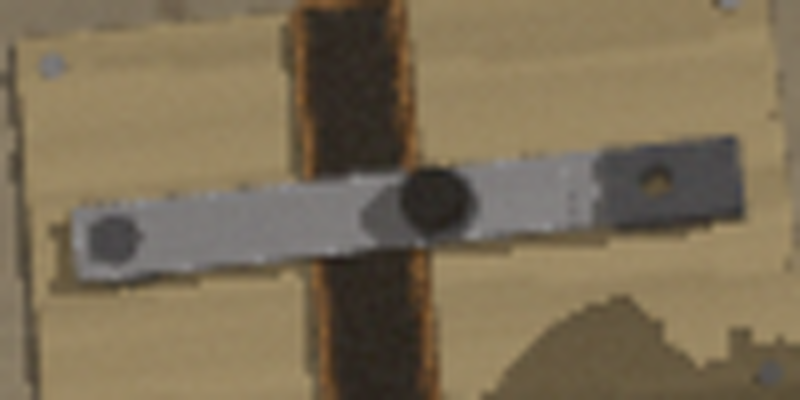

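The decoys had already toppled by themselves early on (visible in s1). The bar is within about 1 mm of flush and the bracket hole (crop 657,181) shows light through. The slim head is at crop s3 (312,385), under the gripper. Now down and grasp.

```bash
python3 -m inch '[[0,0,0,-0.08,0.02,0.6,0],[0,0,0,0,0,0.8,0],[0,0,0,0,0,0.8,0],[0,0,0,0,0,0.7,0],[0,0,0,0,0,0.6,0],[0,0,0,0,0,0.5,0],[0,0,0,0,0,0.3,0],[0,0,0,0,0,0,0]]' 40
python3 -m inch '[[0,0,0,0,0,0,0.5],[0,0,0,0,0,0,0.6],[0,0,0,0,0,0,0.7],[0,0,0,0,0,0,0.75],[0,0,0,0,0,0,0.8],[0,0,0,0,0,0,1],[0,0,0,0,0,0,1],[0,0,0,0,0,0,1]]' 40
python3 -c "
from h import plan
plan(447.2,-318.8,80,0.083)"
```

```text
clock: 9.68
eef_pos: [447.0, -316.6, 79.5]
tcp_rot: [-3.14, 0.002, 0.089]
contact_force: [-0.2, -0.3, 0.3]
opening: 1.003
grasp_force: 0.0
clock: 10.35
eef_pos: [447.9, -318.2, 81.3]
tcp_rot: [3.141, -0.001, 0.087]
contact_force: [-1.6, 1.5, 5.9]
opening: 0.195
grasp_force: 38.9
at [ 447.9 -318.2   81.3] [ 3.141e+00 -1.000e-03  8.700e-02] open 0.195 F [-1.6  1.5  5.9] t 10.35
shift units [-0.028  0.021  0.053] rz 0.0013
```

```bash
python3 -m inch '[[0,0,0,0,0,-0.2,1],[0,0,0,0,0,-0.4,1],[0,0,0,0,0,-0.6,1],[0,0,0,0,0,-0.8,1],[0,0,0,0,0,-0.8,1],[0,0,0,0,0,-0.7,1],[0,0,0,0,0,-0.4,1],[0,0,0,0,0,-0.1,1]]'
python3 -c "
from h import plan
plan(494.1,-84.3,181,0.083)"
```

```text
clock: 11.02
eef_pos: [448.5, -318.7, 183.1]
tcp_rot: [3.139, -0.003, 0.087]
contact_force: [-0.3, 0.5, -0.2]
opening: 0.196
grasp_force: 39.0
at [ 448.5 -318.7  183.1] [ 3.139e+00 -3.000e-03  8.700e-02] open 0.196 F [-0.3  0.5 -0.2] t 11.02
shift units [ 2.635 -9.18   0.086] rz 0.0014
```

```bash
python3 -m inch '[[0,0,0,0.1,-0.35,0,1],[0,0,0,0.2,-0.7,0,1],[0,0,0,0.23,-0.8,0,1],[0,0,0,0.23,-0.8,0,1],[0,0,0,0.23,-0.8,0,1],[0,0,0,0.23,-0.8,0,1],[0,0,0,0.23,-0.8,0,1],[0,0,0,0.23,-0.8,0,1]]'
python3 -m inch '[[0,0,0,0.23,-0.8,0,1],[0,0,0,0.23,-0.8,0.3,1],[0,0,0,0.23,-0.8,0.3,1],[0,0,0,0.14,-0.5,0.2,1],[0,0,0,0.06,-0.23,0,1],[0,0,0,0,0,0,1],[0,0,0,0,0,0,1]]'
python3 - <<'E'
from h import *
from rig import grab_frame
import cv2
plan(494.1,-84.3,160,0.083)
f=grab_frame("scene");np.savez("scene3.npz",**f)
cv2.imwrite("pics/s4.png",cv2.resize(f["pixels"][130:230,270:390,::-1],(720,600),interpolation=cv2.INTER_CUBIC))
E
```

```text
clock: 11.68
eef_pos: [475.9, -166.8, 179.5]
tcp_rot: [-3.14, 0.002, 0.087]
contact_force: [0.3, -0.1, -0.2]
opening: 0.197
grasp_force: 39.0
clock: 12.27
eef_pos: [491.7, -88.7, 160.4]
tcp_rot: [3.142, 0.001, 0.088]
contact_force: [-0.4, 0.2, -0.2]
opening: 0.197
grasp_force: 39.1
at [491.7 -88.7 160.4] [3.142e+00 1.000e-03 8.800e-02] open 0.197 F [-0.4  0.2 -0.2] t 12.27
shift units [ 0.11  -0.165  0.018] rz 0.0017
```

View pics/s4.png

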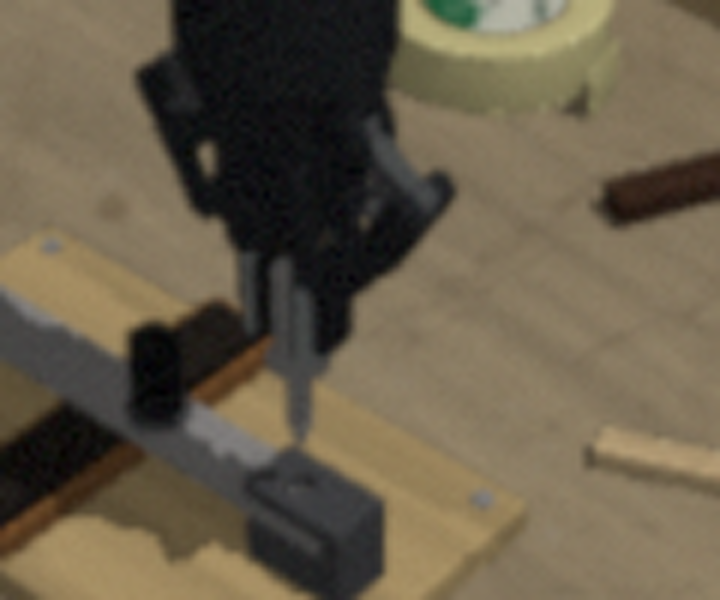

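```bash
python3 - <<'E'
from h import *
d=np.load("scene3.npz")
R=lambda cx,cy,z:ray(d,270+(cx+.5)/6-.5,130+(cy+.5)/6-.5,z)[:2].round(1)
z=160.4-73.3
print("nose",R(300,442,z),"collar centre",R(298,362,z+42),"hole",R(297,484,60))
C=cloud(d)
for v in range(186,205):
    print(v,[ (u,C[v,u].round(0).astype(int).tolist()) for u in range(316,324) if C[v,u,2]>70 and C[v,u,2]<140])
E
```

```text
nose [492.2 -88.2] collar centre [491.3 -89.6] hole [494.1 -83.3]
186 []
187 [(316, [485, -86, 139])]
188 [(316, [483, -89, 139]), (317, [485, -90, 139])]
189 [(316, [484, -87, 134]), (317, [484, -90, 136]), (318, [486, -92, 137])]
190 [(316, [484, -87, 132]), (317, [486, -88, 131]), (318, [485, -93, 135]), (319, [485, -96, 136]), (322, [493, -97, 132]), (323, [495, -98, 132])]
191 [(316, [482, -90, 132]), (317, [484, -91, 131]), (318, [484, -94, 133]), (319, [486, -95, 133]), (320, [487, -97, 133]), (321, [491, -96, 130]), (322, [492, -98, 131]), (323, [493, -100, 131])]
192 [(316, [482, -89, 129]), (317, [482, -93, 131]), (318, [483, -95, 132]), (319, [484, -97, 133]), (320, [486, -99, 132]), (321, [488, -99, 131]), (322, [491, -100, 130])]
193 [(317, [489, -85, 118]), (318, [488, -89, 122]), (319, [486, -95, 127]), (320, [493, -90, 120]), (321, [493, -93, 121])]
194 [(317, [488, -85, 116]), (318, [488, -89, 119]), (319, [489, -91, 119]), (320, [492, -91, 117]), (321, [495, -91, 116])]
195 [(317, [489, -84, 112]), (318, [487, -90, 117]), (319, [489, -91, 116]), (320, [491, -92, 116]), (321, [495, -91, 113])]
196 [(317, [488, -85, 110]), (318, [487, -90, 114]), (319, [491, -89, 111]), (320, [491, -92, 113]), (321, [493, -93, 112])]
197 [(318, [488, -88, 109]), (319, [490, -90, 109]), (320, [493, -90, 107]), (321, [495, -91, 107])]
198 [(318, [488, -88, 105]), (319, [489, -90, 106]), (320, [491, -91, 106]), (321, [494, -91, 104])]
199 [(318, [488, -88, 103]), (319, [490, -90, 103]), (320, [490, -92, 104]), (321, [493, -93, 103])]
200 [(318, [487, -89, 101]), (319, [490, -90, 100]), (320, [490, -92, 101]), (321, [495, -90, 97])]
201 [(318, [489, -87, 96]), (319, [489, -91, 98]), (320, [491, -91, 97])]
202 [(319, [489, -90, 94]), (320, [491, -91, 94])]
203 [(319, [491, -87, 88]), (320, [493, -89, 87])]
204 []
```

```bash
python3 -m inch '[[0,0,0,0.1,-0.176,0,1],[0,0,0,0,0,0.3,1],[0,0,0,0,0,0.4,1],[0,0,0,0,0,0.2,1],[0,0,0,0,0,0,1]]'
python3 -m inch '[[0,0,0,0,0,0.1,1],[0,0,0,0,0,0.1,1],[0,0,0,0,0,0.1,1],[0,0,0,0,0,0.1,1],[0,0,0,0,0,0,1]]'
python3 -c "
from h import plan
plan(494,-84.1,93.3,0.083)"
```

```text
clock: 12.73
eef_pos: [493.0, -84.2, 136.6]
tcp_rot: [-3.141, 0.003, 0.087]
contact_force: [0.0, 0.3, -0.8]
opening: 0.194
grasp_force: 39.1
clock: 13.15
eef_pos: [494.0, -84.1, 127.9]
tcp_rot: [-3.141, 0.0, 0.087]
contact_force: [-0.4, -0.5, -0.2]
opening: 0.201
grasp_force: 39.1
at [494.  -84.1 127.9] [-3.141  0.     0.087] open 0.201 F [-0.4 -0.5 -0.2] t 13.15
shift units [ 2.000e-03 -1.000e-03  1.383e+00] rz 0.0014
```

```bash
python3 -m inch '[[0,0,0,0,0,0.15,1],[0,0,0,0,0,0.15,1],[0,0,0,0,0,0.15,1],[0,0,0,0,0,0,1]]'
python3 -m inch '[[0,0,0,0,0,0.15,1],[0,0,0,0,0,0.15,1],[0,0,0,0,0,0.15,1],[0,0,0,0,0,0,1]]'
python3 -c "
from h import plan
plan(494,-84.1,93.3,0.083)"
```

```text
clock: 13.48
eef_pos: [493.7, -84.1, 116.2]
tcp_rot: [-3.141, 0.001, 0.087]
contact_force: [-0.7, -0.6, -0.6]
opening: 0.201
grasp_force: 39.0
clock: 13.82
eef_pos: [493.9, -84.1, 105.0]
tcp_rot: [-3.141, 0.001, 0.087]
contact_force: [0.8, -0.3, -1.2]
opening: 0.2
grasp_force: 39.0
at [493.9 -84.1 105. ] [-3.141e+00  1.000e-03  8.700e-02] open 0.2 F [ 0.8 -0.3 -1.2] t 13.82
shift units [ 0.006 -0.     0.47 ] rz 0.0014
```

```bash
python3 -m inch '[[0,0,0,0,0,0.12,1],[0,0,0,0,0,0.12,1],[0,0,0,0,0,0.12,1],[0,0,0,0,0,0.06,1],[0,0,0,0,0,0,1]]'
python3 -m inch '[[0,0,0,0,0,0.04,1],[0,0,0,0,0,0.04,1],[0,0,0,0,0,0,1]]'
```

```text
clock: 14.23
eef_pos: [494.0, -84.1, 94.9]
tcp_rot: [-3.141, 0.001, 0.087]
contact_force: [-0.7, 0.3, -0.9]
opening: 0.192
grasp_force: 39.0
clock: 14.48
eef_pos: [494.2, -84.2, 93.4]
tcp_rot: [3.142, -0.0, 0.087]
contact_force: [-0.1, -0.7, -1.0]
opening: 0.199
grasp_force: 39.2
```

```bash
python3 -m inch '[[0,0,0,0,0,0.04,1],[0,0,0,0,0,0.03,1],[0,0,0,0,0,0,1]]'
python3 -m inch '[[0,0,0,0,0,0,0.6],[0,0,0,0,0,0,0.3],[0,0,0,0,0,0,0],[0,0,0,0,0,0,0],[0,0,0,0,0,0,0],[0,0,0,0,0,-0.3,0],[0,0,0,0,0,-0.6,0],[0,0,0,0,0,-0.9,0]]'
python3 -m inch '[[0,0,0,0,0,-0.9,0],[0,0,0,-0.5,0.8,-0.9,0],[0,0,0,-0.5,0.8,-0.5,0],[0,0,0,-0.5,0.8,0,0],[0,0,0,-0.5,0.8,0,0],[0,0,0,-0.5,0.8,0,0],[0,0,0,0,0,0,0]]'
python3 - <<'E'
from h import *
from rig import grab_frame
import cv2
plan(494,-84.1,160)
f=grab_frame("scene");g=grab_frame("top")
ext(f,"scene");ext(g,"top")
for n,d in(("scene",f),("top",g)):
    C=cloud(d);m=(np.hypot(C[...,0]-494,C[...,1]+84)<25)&(C[...,2]>92)&(C[...,2]<115);q=C[m]
    if len(q):print(n,len(q),q.mean(0).round(1),q.max(0).round(1))
cv2.imwrite("pics/s5.png",cv2.resize(f["pixels"][130:230,270:390,::-1],(720,600),interpolation=cv2.INTER_CUBIC))
E
```

```text
clock: 14.73
eef_pos: [494.3, -84.2, 93.2]
tcp_rot: [3.141, -0.0, 0.087]
contact_force: [-6.6, 1.2, 24.4]
opening: 0.197
grasp_force: 41.8
clock: 15.4
eef_pos: [492.9, -84.0, 135.9]
tcp_rot: [-3.141, 0.003, 0.087]
contact_force: [0.8, -0.5, -1.0]
opening: 0.997
grasp_force: 0.0
clock: 15.98
eef_pos: [439.1, -191.7, 194.7]
tcp_rot: [3.14, 0.0, 0.086]
contact_force: [0.2, -0.0, -0.2]
opening: 0.998
grasp_force: 0.0
at [ 439.1 -191.7  194.7] [3.14  0.    0.086] open 0.998 F [ 0.2 -0.  -0.2] t 15.98
shift units [ 2.555 -4.1    1.386] rz None
scene brk 101 x [-13.   -5.6  13.8] mean [  -3.  -104.6   60.8]
scene barnear 74 x [-12.8  -1.6  14.2] mean [ -1.1 -60.2  50.3]
scene bar2 56 x [-12.4  -0.3  14.8] mean [ -0.  -42.8  50.5]
scene bar3 173 x [-12.5  -1.   14.7] mean [-0.3 66.7 50.4]
scene bar4 64 x [-12.6  -1.4  14.3] mean [-0.8 69.5 50.4]
top brk 84 x [-14.1  -2.8  13.1] mean [  -1.8 -102.8   60.4]
top barnear 77 x [-13.4  -0.3  12.9] mean [ -0.4 -62.5  49.9]
top bar2 49 x [-13.6  -1.4  12.9] mean [ -0.5 -42.4  50. ]
top bar3 167 x [-13.4  -0.1  13.3] mean [-0.  67.3 49.8]
top bar4 64 x [-13.6   0.5  13.5] mean [ 0.2 70.1 50. ]
scene 58 [492.5 -86.  101.3] [502.5 -77.5 107.7]
top 35 [493.1 -84.  102.6] [501.6 -75.1 105.7]
```

View pics/s5.png

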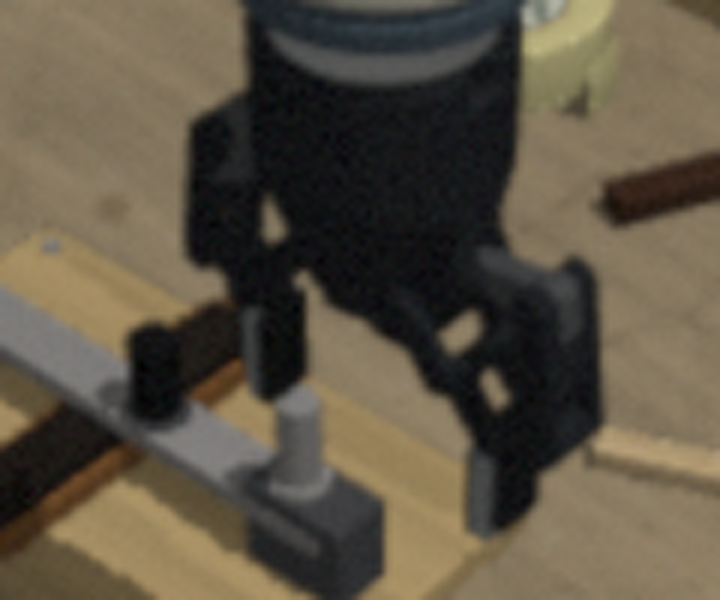

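The pin stands upright with its collar seated on the bracket (crop 300,480). Its top is at about 104 mm, as expected, and the gripper is clear.

```bash
python3 -c "
from rig import r
print(r.sign_off())"
```

```text
the job is handed in; nothing more can be done
None
```

I swung the bar into line, seated the slim pin through bracket and bar with its collar on the bracket, left the thick pin and the blank alone, and handed the job in at about 16 s of the 59 s allowed; sign-off gave no verdict.

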